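# Square a walnut blank up in the marking-out fence

### The job

Get the dark walnut blank ready for marking out: push it across the bench until its long edge lies flush along the aluminium fence and its end is up against the red stop in the middle of the fence. Only push it with the fingers, so that it stays flat on the bench and is never picked up, and leave the pale blank and everything else on the bench where it is.

Things in the scene. Friction and masses are not known exactly. Their poses are not given: they have to be found in the camera images.
- walnut_center (a point): the walnut blank, the board to be pushed: a dark brown rectangular board 100 x 130 x 20 mm lying flat and loose on the bench, 0.15 to 0.35 kg, with a thin pale stripe on top by one long edge. The point is its centre, 10 mm above the bench. x axis across the board (100 mm), y axis along it (130 mm), z up
- fence: aluminium rail screwed to the bench, 460 mm long, 20 mm thick, 25 mm high; it does not move. Origin at bench height on its front face (towards the robot), half-way along. y axis along the rail, x axis away from the robot, z up: the front face is the plane x = 0, y = -230 to +230 mm, and boards lie on its -x side. The red stop is part of it
- stop (a point): red block, 24 mm wide along the rail, 25 mm high, that juts 60 mm towards the robot from the middle of the rail. The point is the middle of its top; axes as the fence's (it fills fence x = -60 to 0, y = -12 to +12 mm). At the start one blank lies on the robot's side of the rail left (+y) of the stop, the other right of it, either way round, each up to 0.3 rad askew
- pine_center (a point): the pale blank: a board of the same size as the walnut one, 100 x 130 x 20 mm, pale yellowish wood with a thin dark stripe on top; the point is its centre. Its axes are as for walnut_center. Not part of the job: stays put
- figure: small blue turned wooden figure, 34 mm across, 68 mm tall, standing on the robot's side of the red stop; origin under its foot. Stays put
- glue: glue bottle, white with an orange cap, 56 mm across, 100 mm tall, standing off the left-hand (+y) end of the fence; origin under its base. Stays put
- jar: amber glass jar with a steel lid, 64 mm across, 70 mm tall, standing beyond the fence; origin under its base. Stays put
- driver: screwdriver lying on the bench off the right-hand (-y) end of the fence; origin on its underside. Stays put
- sander: cork sanding block 100 x 65 x 32 mm beyond the fence; origin under its centre. Stays put
- bangle: pale wooden ring lying flat beyond the fence, 72 mm across, 14 mm high; origin under its centre. Stays put
Mind the look-alikes: they are no part of the job. Of the things shaped like the part that bears walnut_center, the dark wooden one is meant.

How it is judged:
At the end, for the whole second after the job is handed in: The walnut blank lies flat and still on the bench, within 4 mm of touching the rail and within 4 mm of touching the red stop (left or right side of it; measured at the blank's centre), its 130 mm edge parallel to the rail within 2 degrees (0.035 rad) (x of walnut_center in the frame of fence between -0.054 and -0.045 m and (y of walnut_center in the frame of fence between 0.072 and 0.081 m or y of walnut_center in the frame of fence between -0.081 and -0.072 m) and angle between the x axis of walnut_center and the x axis of fence, either way round below 0.035 rad and height (world z) of walnut_center below 0.013 m and angle between walnut_center's own z axis and vertical below 0.05 rad and linear speed of walnut below 0.01 m/s).
It fails at once if the walnut blank is lifted (its centre more than 8 mm up) or tipped by more than 0.12 rad (height (world z) of walnut_center above 0.018 m or angle between walnut_center's own z axis and vertical above 0.12 rad).
It fails at once if the pale blank or any other loose thing is moved by more than 20 mm (distance of any of pine_center, figure, glue, jar, driver, sander, bangle from where it was at the start of the episode above 0.02 m).
It also fails if it takes over 54 s, if anything falls off the work surface, if the arm or the gripper's body presses on something with over 40 N, if the wrist force passes 120 N, or if a joint passes its speed limit or range.

### The arm

A 7-joint arm with a two-finger parallel gripper is mounted at the origin on the work surface. World frame = base frame: x ahead of the robot, y to its left, z up, the work surface at z = 0. Lengths are in m, angles in rad, forces in N, time in s.
With the tool pointing down it reaches from about 0.425 to 0.925 m from the base axis. Payload 6.8 kg.
Tool frame: the origin (TCP) lies on the centre line of the jaws, within the pads' length; the fingertips stand 19 mm ahead of it and the grasp point (between the pads) is the TCP; z points along the fingers, y is the direction in which the jaws open and shut (so a half turn about z gives the same grasp; the last joint's range is limited). The gripper opens to 88 mm and grips with 3 to 60 N. Pads are 20 mm wide; open, the fingers measure 115 mm over their backs; the gripper's body (75 mm by 178 mm) begins 61 mm behind the grasp point.
Start: joints at [1.128, 0.477, 0.022, 1.555, -0.011, 1.109, -0.083], TCP at [0.222, -0.638, 0.242] pointing down, gripper open.
Joint ranges: [-2.96, 2.96], [-0.34, 2.1], [-1.41, 1.46], [0.24, 2.44], [-1.37, 4.51], [0.17, 1.92], [-2.96, 2.96]. Speed limits (rad/s): [2.39, 2.39, 3.14, 3.14, 3.14, 3.14, 3.14].

### API

Orientations are given as a unit quaternion [w, x, y, z].
In Python, from bench import readout, eyes, order gives the robot as it stands.
- The arm moves only by the tool send_rows, never from a script. Its argument "motion" is a list of rows, each an object with "dp": the shift along the tool's x, y, z in mm, a list of three; "turn": the turn about the tool's z in rad. In form: [{"dp": [dx, dy, dz], "turn": turn}, ...]. A call has exactly 8 rows; each row is the pose to reach, as a shift and turn from the pose commanded when the call began, along the tool's axes at that moment; what a row does not reach only later rows make up. A row lasts 1/12 s, in which the tool goes at most 41.7 mm and 7.16 degrees, less where a joint would pass 70% of its speed; a pose out of reach is approached as far as the arm can. A call with a gripper value outside its range is refused whole. "grip" is the opening, from 0 (shut) to 1 (fully open), set as the call begins (left out, the last holds). The fingers move at their own pace and stop on an object; the grip force is fixed at half the most. Time passes only in rows, so rows that repeat a pose let the fingers close, or fill a call up. It gives the time, the measured TCP pose, the force and the opening at its end, in the units of the state.
- readout.sense(): the state, without advancing time (a new reading comes with each control period).
- eyes.camera(name): name is "side" or "top" or "wrist"; returns (picture, depth): 420x560x3 uint8, red, green, blue; 420x560 float32, m along the optical axis (not along the pixel's ray), 0 where there is no reading.
- eyes.camera_params(name): a dict with "intrinsics" (3x3 intrinsics, pixels), "origin" and "attitude" of the camera in the world. Camera axes: x right, y down, z forward; pixel columns grow to the right and rows downward; lengths in m; the calibration is good to about 2 mm. A picture is of the moment at which its call begins: read the wrist's pose just before it. camera_params takes no time and is no camera call; for the wrist camera it gives the pose at the moment of the call.
- order.hand_in(): hands the job in, once; it reports no verdict.
The state is a dict: "time_s": time; "joints": joint angles; "joint_vel": joint speeds; "tau": joint torques, N m; "tcp_pos": TCP position; "ee_rot": TCP orientation; "contact_force": force on the tool from outside, world axes, zero at the start; "ft_torque": the same for the moment, N m; "opening": opening from 0.0 (shut) to 1.0 (fully open).
Only numpy, scipy, OpenCV 4.12 (cv2) and the standard library are available. Lean on these libraries where they do the work, as an engineer would, in place of code of your own. Each camera call takes 0.05 s, during which the arm holds its last target.

## Working session

There is one attempt and no reset: what is moved stays moved. The work goes in short steps, Python scripts to look and compute and a tool call to move; the robot and the scene stay as the last step left them, time stands still between calls to the robot, and variables do not carry over. Pictures are saved under pics/ and viewed, and the job is handed in when it is done.

Besides the shell and the picture viewer there is one more tool, called as name([rows], argument=value, ...), one row to a line, values as JSON. send_rows: Moves the arm, as the interface text tells. Its arguments: {"type":"object","properties":{"motion":{"type":"array","items":{"type":"object","properties":{"dp":{"type":"array","items":{"type":"number"}},"turn":{"type":"number"}}}},"grip":{"type":"number"}},"required":["motion"]}

```bash
mkdir -p pics; cat > h.py <<'E'
from bench import readout, eyes, order
import numpy as np, cv2
def snap(n,f):
    im,d=eyes.camera(n); p=eyes.camera_params(n)
    cv2.imwrite(f'pics/{f}.png',im[:,:,::-1]); np.savez(f'pics/{f}.npz',im=im,d=d,K=p['intrinsics'],o=p['origin'],a=p['attitude'])
    return im,d,p
def R(q):
    w,x,y,z=q
    from scipy.spatial.transform import Rotation as S
    return S.from_quat([x,y,z,w]).as_matrix()
def onz(f,uv,z):
    D=np.load(f'pics/{f}.npz'); K,o,a=D['K'],D['o'],D['a']; M=R(a) if a.size==4 else a
    r=M@np.linalg.inv(K)@np.array([uv[0],uv[1],1.]); return o+r*(z-o[2])/r[2]
E
python3 - <<'E'
from h import *
s=readout.sense(); print(s['time_s'],s['tcp_pos'],s['ee_rot'],s['contact_force'],s['opening'])
for n in('top','side'):
    im,d,p=snap(n,n+'0'); print(p)
E
```

```text
0.0 [ 0.22156383 -0.63701349  0.24071613] [-8.54156531e-04  9.86023354e-01  1.66604823e-01 -2.19967208e-04] [-0.40838228  0.45848215  0.1233305 ] 0.9994593244318024
{'intrinsics': array([[430.55039328,   0.        , 281.76464129],
       [  0.        , 430.55039328, 210.1444458 ],
       [  0.        ,   0.        ,   1.        ]]), 'origin': array([0.40516144, 0.10844692, 1.47879821]), 'attitude': array([-0.02788609,  0.70872144, -0.70445175,  0.0261537 ])}
{'intrinsics': array([[453.98990556,   0.        , 276.92968044],
       [  0.        , 453.98990556, 207.79609923],
       [  0.        ,   0.        ,   1.        ]]), 'origin': array([0.45937652, 1.08681615, 0.87061539]), 'attitude': array([ 0.00771696, -0.03444547,  0.90817527, -0.41709907])}
```

View pics/top0.png

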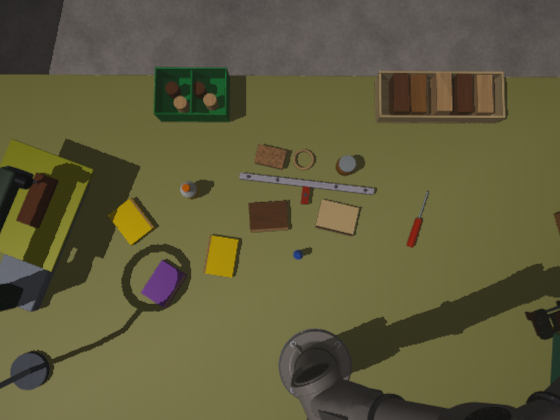

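View pics/side0.png

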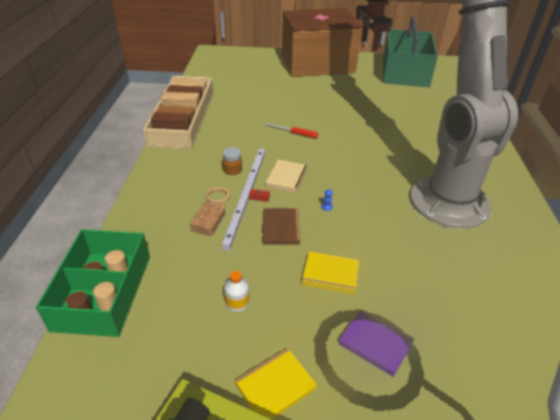

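Candidates for the walnut blank in the top picture are the dark board at (269,216), the pale board at (338,217), dark blocks in the tray at (400,93) and (463,93), and a dark item on the yellow box at (37,200). I choose (269,216): it is dark and lies left of the stop by the fence. I'll check that in a close crop.

```bash
python3 - <<'E'
from h import *
im=cv2.imread('pics/top0.png')
c=im[140:270,230:390]; cv2.imwrite('pics/c0.png',cv2.resize(c,None,fx=5,fy=4.5 and 5,interpolation=cv2.INTER_CUBIC)[:600])
c=im[165:265,235:315]; cv2.imwrite('pics/c1.png',cv2.convertScaleAbs(cv2.resize(c[:75],None,fx=8,fy=8,interpolation=cv2.INTER_CUBIC),alpha=1.6))
E
```

```text
(no output)
```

View pics/c0.png

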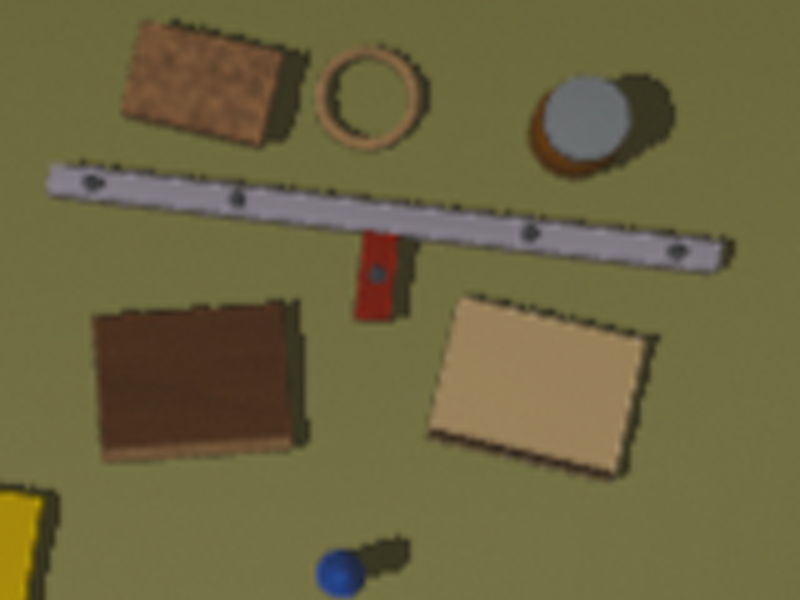

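View pics/c1.png

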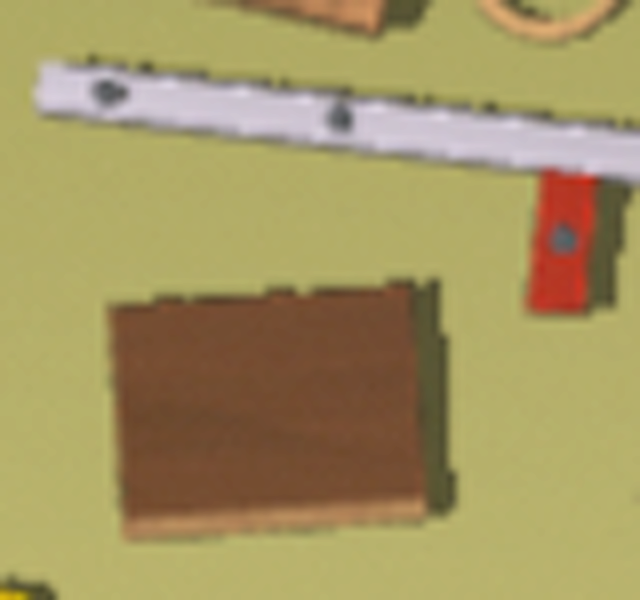

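The crop confirms it: the dark board with a pale stripe on its near edge is the walnut blank, corners in the full picture about (249,203), (286,201), (288,229), (250,232), left (+y) of the red stop. Next I work out the geometry.

```bash
python3 - <<'E'
from h import *
f0=lambda u,v:(230+(u+.5)/5-.5,140+(v+.5)/5-.5)
f1=lambda u,v:(235+(u+.5)/8-.5,165+(v+.5)/8-.5)
w=[onz('top0',f1(*p),.02)[:2] for p in[(110,305),(412,287),(425,517),(124,540)]]
print('walnut',np.round(w,4),np.mean(w,0),[np.linalg.norm(w[i]-w[(i+1)%4]) for i in range(4)])
e=w[0]-w[1]; e2=w[3]-w[2]; print('ang of y axis',[np.degrees(np.arctan2(-k[0],k[1])) for k in(e,e2)])
bk=[onz('top0',f0(*p),.025)[:2] for p in[(50,165),(722,240)]]; fr=[onz('top0',f0(*p),.025)[:2] for p in[(50,196),(718,272)]]
print('rail back',bk,'front',fr, np.linalg.norm(bk[0]-bk[1]))
for a in(bk,fr):
    k=a[0]-a[1];print(np.degrees(np.arctan2(-k[0],k[1])))
for n,p in dict(stopTL=(367,233),stopTR=(398,236),stopBL=(355,320),stopBR=(393,321)).items(): print(n,onz('top0',f0(*p),.025))
print('fig',onz('top0',f0(341,574),.06), 'pineTL',onz('top0',f0(460,297),.02),onz('top0',f0(430,432),.02))
print('glue',onz('top0',(187,188),.1)); print('yellow book',onz('top0',(206,275),.02),onz('top0',(210,236),.02),onz('top0',(239,238),.02))
s=readout.sense(); print(R(s['ee_rot']))
E
```

```text
walnut [[0.5417 0.2264]
 [0.5501 0.0979]
 [0.4523 0.0919]
 [0.4418 0.2192]] [0.49647735 0.15886379] [np.float64(0.1287045917336634), np.float64(0.09796985079995281), np.float64(0.12775650883299758), np.float64(0.10008684806885512)]
ang of y axis [np.float64(3.765234999476714), np.float64(4.714379875452727)]
rail back [array([0.6440427 , 0.25691993]), array([ 0.59520737, -0.20063476])] front [array([0.62272104, 0.25662975]), array([ 0.57331268, -0.19769666])] 0.4601534380812301
-6.0921810542657076
-6.20657068671736
stopTL [0.59859233 0.04064109 0.025     ]
stopTR [0.59666046 0.01955797 0.025     ]
stopBL [0.53913068 0.04863609 0.025     ]
stopBR [0.53860252 0.0228741  0.025     ]
fig [0.36860073 0.05878981 0.06      ] pineTL [ 0.55573838 -0.02300596  0.02      ] [ 0.46369009 -0.00259628  0.02      ]
glue [0.58058188 0.41830469 0.1       ]
yellow book [0.29677146 0.36564442 0.02      ] [0.42768969 0.35466502 0.02      ] [0.42153494 0.25642105 0.02      ]
[[ 9.44463229e-01  3.28616442e-01 -6.65992815e-04]
 [ 3.28617090e-01 -9.44462032e-01  1.50938306e-03]
 [-1.32996838e-04 -1.64441342e-03 -9.99998639e-01]]
```

Fence frame: origin about (0.5995, 0.030), yaw about −6.15°. The walnut centre is at about (−0.116, +0.117) in the fence frame, skewed +10.3°. So I push with two open fingers from the near side until it is flush, then push the end. First I go round at height.

send_rows([
  {"dp":[35,-26,0],"turn":0.055},
  {"dp":[70,-52,0],"turn":0.11},
  {"dp":[105,-77,0],"turn":0.165},
  {"dp":[140,-103,0],"turn":0.22},
  {"dp":[175,-129,0],"turn":0.275},
  {"dp":[210,-155,0],"turn":0.33},
  {"dp":[245,-180,0],"turn":0.385},
  {"dp":[280,-205,0],"turn":0.44},
], grip=1)

```text
time_s: 0.77
tcp_pos: [0.4115, -0.3611, 0.2415]
ee_rot: [-0.0, 0.999, -0.054, -0.0]
contact_force: [0.8, 0.6, 1.2]
opening: 0.997
```

send_rows([
  {"dp":[-3,-41,0],"turn":0},
  {"dp":[-5,-82,0],"turn":0},
  {"dp":[-8,-123,0],"turn":0},
  {"dp":[-10,-164,0],"turn":0},
  {"dp":[-13,-205,0],"turn":0},
  {"dp":[-15,-246,0],"turn":0},
  {"dp":[-18,-287,0],"turn":0},
  {"dp":[-21,-328,0],"turn":0},
])

```text
time_s: 1.43
tcp_pos: [0.4239, -0.0328, 0.2416]
ee_rot: [0.0, 0.999, -0.053, 0.0]
contact_force: [1.5, -0.6, -0.0]
opening: 1.002
```

```bash
cat >> h.py <<'E'
FO=np.array([.5995,.030]); FA=np.radians(-6.15)
def w2f(p): d=np.array(p[:2])-FO; c,s=np.cos(FA),np.sin(FA); return np.array([c*d[0]+s*d[1],-s*d[0]+c*d[1]])
def f2w(p): c,s=np.cos(FA),np.sin(FA); return FO+np.array([c*p[0]-s*p[1],s*p[0]+c*p[1]])
def st():
    s=readout.sense(); M=R(s['ee_rot']); print('t',round(s['time_s'],2),'tcp',np.round(s['tcp_pos'],4),'fence',np.round(w2f(s['tcp_pos']),4),'yaw',np.degrees(np.arctan2(M[1,0],M[0,0])),'F',np.round(s['contact_force'],1)); return s,M
def go(fx,fy,z):
    s,M=st(); t=np.r_[f2w((fx,fy)),z]; print('dp mm',np.round(1000*M.T@(t-s['tcp_pos']),1))
E
python3 -c "
from h import *
go(-.20,.110,.12); print(np.round(readout.sense()['joints'],2))
snap('wrist','w0')"
```

```text
t 1.43 tcp [ 0.4239 -0.0328  0.2416] fence [-0.1678 -0.0813] yaw -6.0380920966754825 F [ 1.5 -0.6 -0. ]
dp mm [ -31.8 -191.4  121.6]
[ 0.21  0.08 -0.29  2.1   0.03  0.97 -1.77]
```

send_rows([
  {"dp":[-6,-36,0],"turn":0},
  {"dp":[-12,-72,0],"turn":0},
  {"dp":[-18,-108,20],"turn":0},
  {"dp":[-24,-144,40],"turn":0},
  {"dp":[-30,-180,60],"turn":0},
  {"dp":[-30,-180,60],"turn":0},
  {"dp":[-30,-180,60],"turn":0},
  {"dp":[-30,-180,60],"turn":0},
])

```text
time_s: 2.15
tcp_pos: [0.4136, 0.1466, 0.1815]
ee_rot: [0.0, 0.999, -0.053, -0.0]
contact_force: [0.2, -1.0, 0.8]
opening: 0.998
```

```bash
python3 -c "
from h import *
go(-.20,.110,.024); print(np.round(readout.sense()['joints'],2))
snap('wrist','w1')"
```

```text
t 2.15 tcp [0.4136 0.1466 0.1815] fence [-0.1973  0.096 ] yaw -6.0337344624513705 F [ 0.2 -1.   0.8]
dp mm [ -2.6 -14.1 157.5]
[-0.07  0.2  -0.46  2.13  0.12  0.84 -2.28]
```

View pics/w1.png

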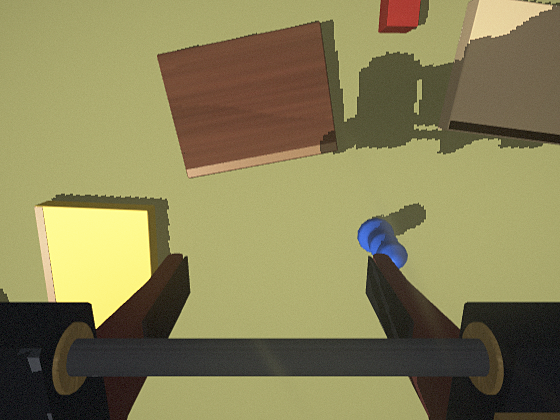

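The wrist picture shows the walnut top face with corners (158,55), (320,22), (337,152) and (188,178), the blue figure at (378,240) by the right finger and the yellow box at left (100,250).

```bash
python3 -c "
from h import *
w=[onz('w1',p,.02) for p in[(158,55),(320,22),(337,152),(188.5,178)]]
for a in w: print(np.round(a[:2],4),w2f(a))
c=np.mean(w,0); print('c',w2f(c)); 
for k in (w[0]-w[1],w[3]-w[2]): print(np.degrees(np.arctan2(-k[0],k[1])))
print([np.linalg.norm(w[i]-w[(i+1)%4]) for i in range(4)])
print('stop near top',w2f(onz('w1',(380,28),.025)),w2f(onz('w1',(419,28),.025)))
print('fig',w2f(onz('w1',(398,262),.0)),w2f(onz('w1',(372,235),.06)),'yb',w2f(onz('w1',(150,211),.02)))
"
```

```text
[0.5431 0.2264] [-0.07714485  0.18918667]
[0.5527 0.0989] [-0.05396098  0.06348955]
[0.4533 0.092 ] [-0.15202545  0.04598208]
[0.4449 0.2197] [-0.1740539   0.17204737]
c [-0.1142963   0.11767642]
4.30032237910985
3.761704567882934
[np.float64(0.1278172827778773), np.float64(0.09961501872759775), np.float64(0.12797542321876498), np.float64(0.09841300526185104)]
stop near top [-0.0591198   0.01869413] [-0.05911682 -0.01068047]
fig [-0.26028758 -0.02176711] [-0.21177203  0.0223634 ] yb [-0.2033197   0.20788611]
```

send_rows([
  {"dp":[-3,-15,20],"turn":0},
  {"dp":[-3,-15,45],"turn":0},
  {"dp":[-3,-15,70],"turn":0},
  {"dp":[-3,-15,95],"turn":0},
  {"dp":[-3,-15,115],"turn":0},
  {"dp":[-3,-15,135],"turn":0},
  {"dp":[-3,-15,150],"turn":0},
  {"dp":[-3,-15,157],"turn":0},
])

```text
time_s: 2.87
tcp_pos: [0.4125, 0.1605, 0.0236]
ee_rot: [0.001, 0.999, -0.054, -0.0]
contact_force: [-0.0, -0.3, 1.0]
opening: 1.003
```

```bash
python3 -c "
from h import *
go(-.18,.112,.024)
snap('side','s1');snap('wrist','w2')"
```

```text
t 2.87 tcp [0.4125 0.1605 0.0236] fence [-0.2     0.1097] yaw -6.20339693044016 F [-0.  -0.3  1. ]
dp mm [19.9 -2.3 -0.4]
```

View pics/s1.png

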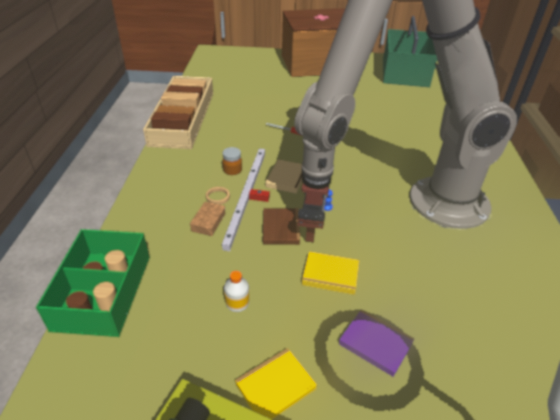

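View pics/w2.png

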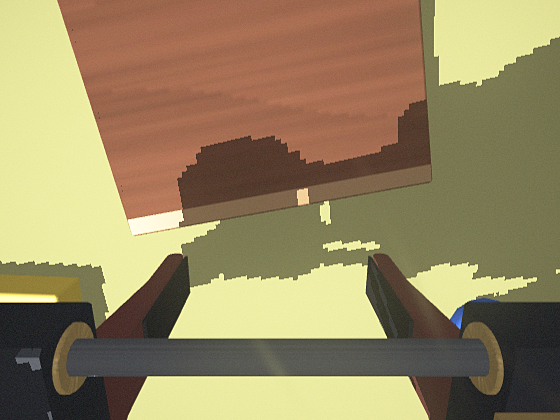

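Fingers are down behind the near edge (board's near edge from (133,235) to (430,180) in the wrist view, fingers at (180,270) and (375,270)), and clear of the figure. Now I push.

send_rows([
  {"dp":[6,0,0],"turn":0},
  {"dp":[12,0,0],"turn":0},
  {"dp":[18,0,0],"turn":0},
  {"dp":[24,0,0],"turn":0},
  {"dp":[30,0,0],"turn":0},
  {"dp":[36,0,0],"turn":0},
  {"dp":[41,0,0],"turn":0},
  {"dp":[45,0,0],"turn":0},
])

```text
time_s: 3.63
tcp_pos: [0.4573, 0.1579, 0.0247]
ee_rot: [0.0, 0.999, -0.053, -0.0]
contact_force: [-3.4, 1.7, 2.7]
opening: 0.997
```

```bash
python3 -c "
from h import *
go(-.12,.112,.024)
snap('wrist','w3');snap('top','t3')
im=cv2.imread('pics/t3.png')[165:240,235:345];cv2.imwrite('pics/t3c.png',cv2.convertScaleAbs(cv2.resize(im,None,fx=7,fy=7,interpolation=cv2.INTER_CUBIC),alpha=1.6))"
```

```text
t 3.63 tcp [0.4573 0.1579 0.0247] fence [-0.1551  0.1119] yaw -6.045467888441358 F [-3.4  1.7  2.7]
dp mm [35.1 -0.   0.7]
```

View pics/w3.png

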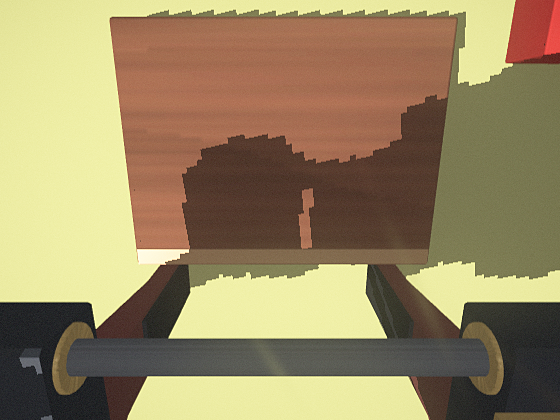

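View pics/t3c.png

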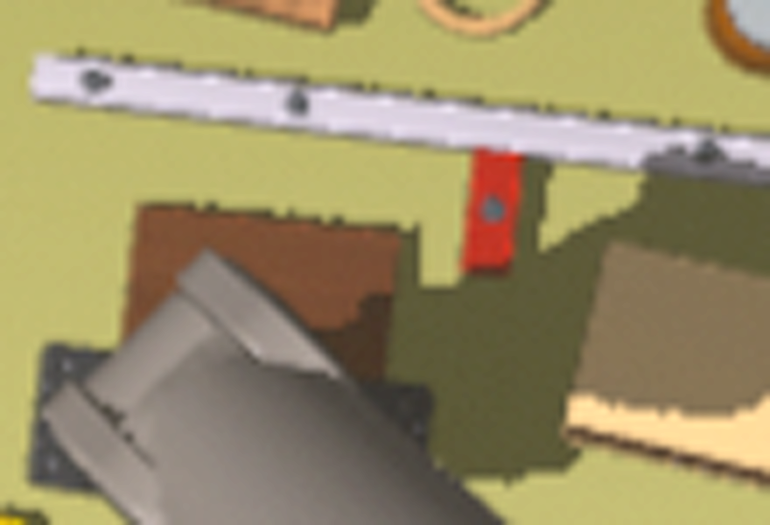

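The board has squared up to the fingers. Its top edges in the wrist view are far row 17, near row 263 and right end at (457,17) to (429,263). The red stop is at (510,60). I'll measure the offsets.

```bash
cat > m.py <<'E'
from h import *
def m(f,pts,z=.02):
    w=[onz(f,p,z) for p in pts]
    for a in w: print(np.round(w2f(a),4))
    c=np.mean(w,0); print('c',np.round(w2f(c),4)); 
    for k in (w[0]-w[1],w[3]-w[2]): print('yaw rel',np.degrees(np.arctan2(-k[0],k[1])-FA))
    print([round(np.linalg.norm(w[i]-w[(i+1)%4]),4) for i in range(4)])
E
python3 -c "
from m import *
m('w3',[(110,17),(457,17),(429,263),(137.5,263)])
print(w2f(onz('w3',(506,62),.025)))
g=lambda u,v:(235+(u+.5)/7-.5,165+(v+.5)/7-.5)
print(w2f(onz('t3',g(137,204),.02)),w2f(onz('t3',g(402,232),.02)))
"
```

```text
[-0.0443  0.1737]
[-0.0442  0.0464]
[-0.1418  0.0451]
[-0.142   0.1741]
c [-0.0931  0.1098]
yaw rel 0.05027059780077327
yaw rel 0.07668055445576265
[np.float64(0.1274), np.float64(0.0976), np.float64(0.1291), np.float64(0.0977)]
[-0.06013689  0.02859889]
[-0.04580386  0.17294902] [-0.04484384  0.043215  ]
```

send_rows([
  {"dp":[6,0,0],"turn":0},
  {"dp":[12,0,0],"turn":0},
  {"dp":[18,0,0],"turn":0},
  {"dp":[24,0,0],"turn":0},
  {"dp":[30,0,0],"turn":0},
  {"dp":[35,0,0],"turn":0},
  {"dp":[38,0,0],"turn":0},
  {"dp":[40,0,0],"turn":0},
])

```text
time_s: 4.4
tcp_pos: [0.497, 0.1537, 0.0246]
ee_rot: [0.0, 0.999, -0.053, -0.0]
contact_force: [-3.7, 1.0, 2.6]
opening: 0.999
```

send_rows([
  {"dp":[1,0,0],"turn":0},
  {"dp":[1.5,0,0],"turn":0},
  {"dp":[2,0,0],"turn":0},
  {"dp":[2.5,0,0],"turn":0},
  {"dp":[3,0,0],"turn":0},
  {"dp":[3,0,0],"turn":0},
  {"dp":[3,0,0],"turn":0},
  {"dp":[3,0,0],"turn":0},
])

```text
time_s: 5.07
tcp_pos: [0.5, 0.1534, 0.0247]
ee_rot: [-0.0, 0.999, -0.053, 0.0]
contact_force: [-0.4, 0.9, 0.6]
opening: 0.998
```

```bash
python3 -c "
from h import *
go(-.11,.112,.024)
snap('wrist','w4');snap('top','t4')
im=cv2.imread('pics/t4.png')[165:240,235:345];cv2.imwrite('pics/t4c.png',cv2.convertScaleAbs(cv2.resize(im,None,fx=7,fy=7,interpolation=cv2.INTER_CUBIC),alpha=1.6))"
```

```text
t 5.07 tcp [0.5    0.1534 0.0247] fence [-0.1121  0.1121] yaw -6.03033429496659 F [-0.4  0.9  0.6]
dp mm [2.1 0.1 0.7]
```

View pics/w4.png

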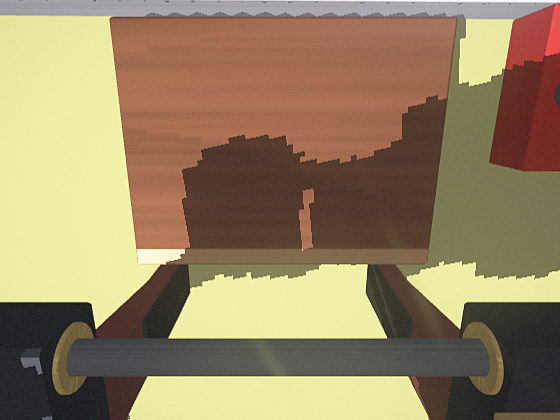

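View pics/t4c.png

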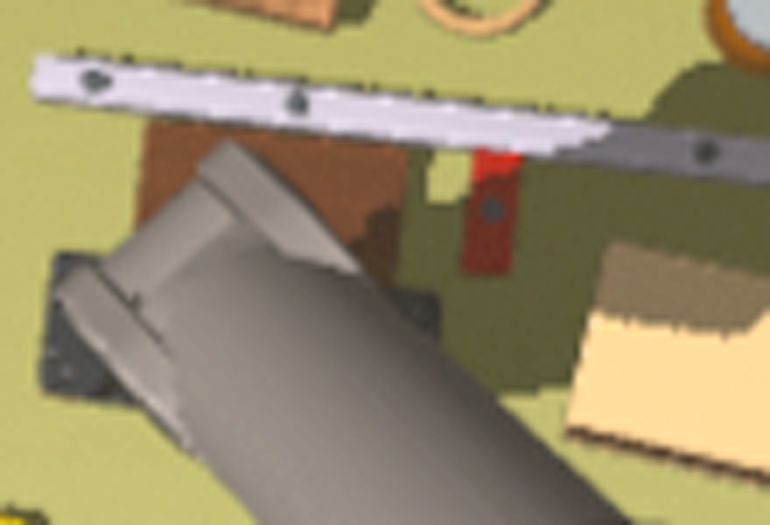

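The board is nearly at the rail: in the wrist view there is a thin gap at row 16. I creep on until the force rises.

send_rows([
  {"dp":[0.5,0,0],"turn":0},
  {"dp":[1,0,0],"turn":0},
  {"dp":[1.5,0,0],"turn":0},
  {"dp":[2,0,0],"turn":0},
  {"dp":[2.2,0,0],"turn":0},
  {"dp":[2.5,0,0],"turn":0},
  {"dp":[2.5,0,0],"turn":0},
  {"dp":[2.5,0,0],"turn":0},
])

```text
time_s: 5.83
tcp_pos: [0.5027, 0.1531, 0.0247]
ee_rot: [-0.0, 0.999, -0.053, 0.0]
contact_force: [-1.0, -0.4, -0.2]
opening: 1.002
```

send_rows([
  {"dp":[0.5,0,0],"turn":0},
  {"dp":[1,0,0],"turn":0},
  {"dp":[1.2,0,0],"turn":0},
  {"dp":[1.4,0,0],"turn":0},
  {"dp":[1.6,0,0],"turn":0},
  {"dp":[1.8,0,0],"turn":0},
  {"dp":[2,0,0],"turn":0},
  {"dp":[2,0,0],"turn":0},
])

```text
time_s: 6.5
tcp_pos: [0.5032, 0.153, 0.0246]
ee_rot: [0.0, 0.999, -0.052, -0.001]
contact_force: [-5.6, 0.4, 4.3]
opening: 0.999
```

Contact with the rail is confirmed: the force rose to 5.6 N and travel stopped. I back off, lift, close the fingers and go round to the left end.

send_rows([
  {"dp":[-8,0,0],"turn":0},
  {"dp":[-18,0,0],"turn":0},
  {"dp":[-20,0,-20],"turn":0},
  {"dp":[-20,0,-50],"turn":0},
  {"dp":[-20,0,-75],"turn":0},
  {"dp":[0,-30,-75],"turn":0},
  {"dp":[25,-65,-75],"turn":0},
  {"dp":[57,-95,-75],"turn":0},
], grip=1)

```text
time_s: 7.17
tcp_pos: [0.5682, 0.2411, 0.1009]
ee_rot: [-0.0, 0.999, -0.052, 0.001]
contact_force: [0.8, 1.3, 0.3]
opening: 1.0
```

send_rows([
  {"dp":[0,0,0],"turn":0},
  {"dp":[0,0,0],"turn":0},
  {"dp":[0,0,0],"turn":0},
  {"dp":[0,0,0],"turn":0},
  {"dp":[0,0,0],"turn":0},
  {"dp":[0,0,0],"turn":0},
  {"dp":[0,0,0],"turn":0},
  {"dp":[0,0,0],"turn":0},
], grip=0)

```text
time_s: 7.83
tcp_pos: [0.5679, 0.2389, 0.0998]
ee_rot: [0.0, 0.999, -0.053, 0.0]
contact_force: [0.0, -0.1, -0.2]
opening: 0.436
```

```bash
python3 -c "
from h import *
go(-.05,.208,.024);print(readout.sense()['opening'])
snap('wrist','w5');snap('side','s5')
im=cv2.imread('pics/s5.png')[140:290,190:340];cv2.imwrite('pics/s5c.png',cv2.convertScaleAbs(cv2.resize(im,None,fx=4,fy=4,interpolation=cv2.INTER_CUBIC),alpha=1.4))"
```

```text
t 7.83 tcp [0.5679 0.2389 0.0998] fence [-0.0538  0.2043] yaw -6.0473033185817195 F [ 0.  -0.1 -0.2]
dp mm [ 3.7 -3.7 75.8]
0.4361609949425622
```

View pics/w5.png

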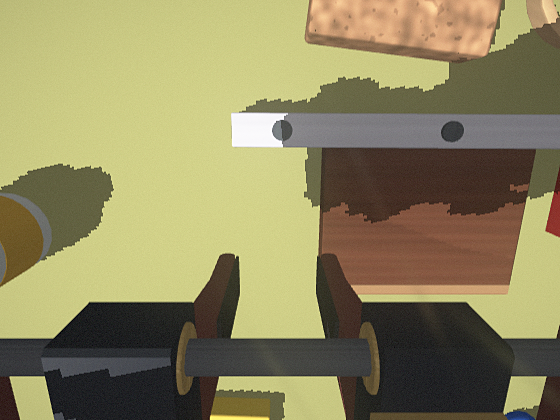

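View pics/s5c.png

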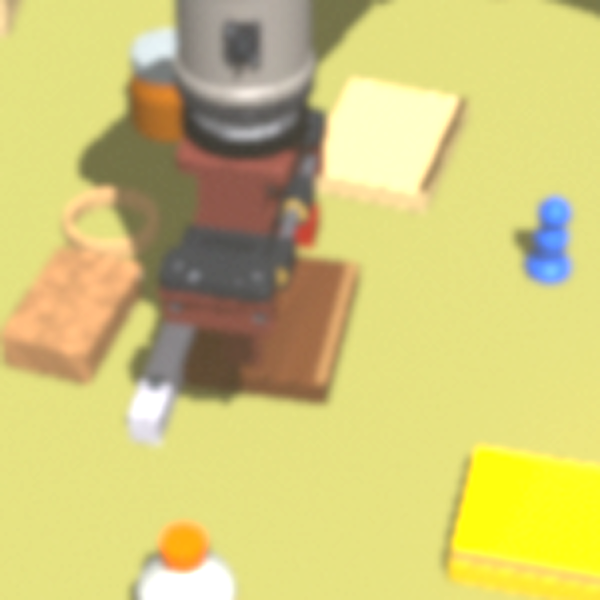

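The wrist view shows the board's far edge against the rail (row 148) from column 320 to 535, and the stop at (555,190). The gripper is half closed and nothing has been disturbed. I lower clear of the left end.

send_rows([
  {"dp":[3,-4,0],"turn":0},
  {"dp":[3,-4,0],"turn":0},
  {"dp":[3,-4,0],"turn":0},
  {"dp":[3,-4,20],"turn":0},
  {"dp":[3,-4,40],"turn":0},
  {"dp":[3,-4,60],"turn":0},
  {"dp":[3,-4,70],"turn":0},
  {"dp":[3,-4,76],"turn":0},
], grip=0)

```text
time_s: 8.6
tcp_pos: [0.5706, 0.2426, 0.0221]
ee_rot: [0.001, 0.999, -0.053, -0.001]
contact_force: [0.0, -0.4, 0.3]
opening: 0.002
```

send_rows([
  {"dp":[0,6,0],"turn":0},
  {"dp":[0,12,0],"turn":0},
  {"dp":[0,17,0],"turn":0},
  {"dp":[0,22,0],"turn":0},
  {"dp":[0,27,0],"turn":0},
  {"dp":[0,31,0],"turn":0},
  {"dp":[0,34,0],"turn":0},
  {"dp":[0,36,0],"turn":0},
])

```text
time_s: 9.27
tcp_pos: [0.5685, 0.2082, 0.0246]
ee_rot: [-0.001, 0.999, -0.052, 0.001]
contact_force: [-0.3, 4.9, 4.2]
opening: 0.007
```

```bash
python3 -c "
from h import *
go(-.05,.1555,.024);print(readout.sense()['opening'])
snap('wrist','w6')"
```

```text
t 9.27 tcp [0.5685 0.2082 0.0246] fence [-0.0499  0.1738] yaw -6.00946839038436 F [-0.3  4.9  4.2]
dp mm [-0.1 18.3  0.6]
0.006919155856036709
```

View pics/w6.png

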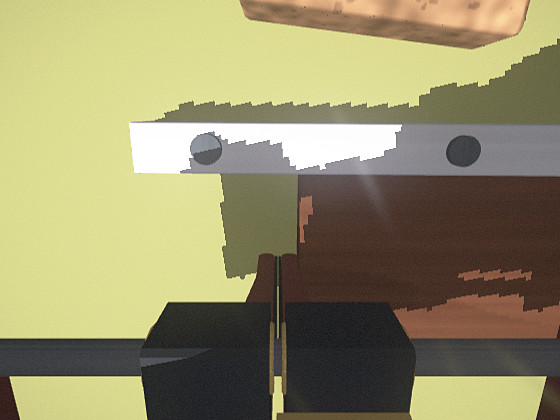

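The board is sliding along the rail and is still flush (left end at column 298, rail edge row 174). About 18 mm remains.

send_rows([
  {"dp":[0,3,0],"turn":0},
  {"dp":[0,6,0],"turn":0},
  {"dp":[0,8,0],"turn":0},
  {"dp":[0,10,0],"turn":0},
  {"dp":[0,12,0],"turn":0},
  {"dp":[0,13.5,0],"turn":0},
  {"dp":[0,14.5,0],"turn":0},
  {"dp":[0,15,0],"turn":0},
])

```text
time_s: 9.98
tcp_pos: [0.5659, 0.1918, 0.0235]
ee_rot: [0.0, 0.999, -0.053, -0.0]
contact_force: [0.4, 2.6, 2.6]
opening: 0.005
```

send_rows([
  {"dp":[0,0.5,0],"turn":0},
  {"dp":[0,1,0],"turn":0},
  {"dp":[0,1.5,0],"turn":0},
  {"dp":[0,2,0],"turn":0},
  {"dp":[0,2.5,0],"turn":0},
  {"dp":[0,3,0],"turn":0},
  {"dp":[0,3,0],"turn":0},
  {"dp":[0,3,0],"turn":0},
])

```text
time_s: 10.65
tcp_pos: [0.5656, 0.1889, 0.0235]
ee_rot: [0.0, 0.999, -0.053, -0.0]
contact_force: [-0.3, 1.2, -0.3]
opening: 0.004
```

send_rows([
  {"dp":[0,0.5,0],"turn":0},
  {"dp":[0,1,0],"turn":0},
  {"dp":[0,1.3,0],"turn":0},
  {"dp":[0,1.6,0],"turn":0},
  {"dp":[0,2,0],"turn":0},
  {"dp":[0,2,0],"turn":0},
  {"dp":[0,2,0],"turn":0},
  {"dp":[0,2,0],"turn":0},
])

```text
time_s: 11.32
tcp_pos: [0.5657, 0.188, 0.0238]
ee_rot: [-0.0, 0.999, -0.052, 0.0]
contact_force: [0.4, 4.5, -0.7]
opening: 0.004
```

```bash
python3 -c "
from h import *
go(-.05,.1555,.024);print(readout.sense()['opening'])
snap('wrist','w7')"
```

```text
t 11.32 tcp [0.5657 0.188  0.0238] fence [-0.0505  0.1535] yaw -6.003046445060566 F [ 0.4  4.5 -0.7]
dp mm [ 0.5 -2.  -0.2]
0.004151818578721612
```

View pics/w7.png

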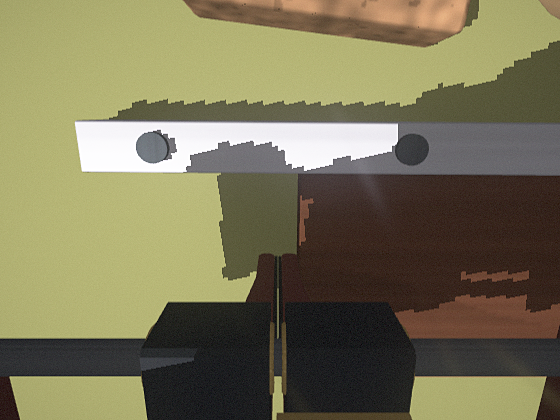

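send_rows([
  {"dp":[0,0.5,0],"turn":0},
  {"dp":[0,1,0],"turn":0},
  {"dp":[0,1.3,0],"turn":0},
  {"dp":[0,1.6,0],"turn":0},
  {"dp":[0,2,0],"turn":0},
  {"dp":[0,2,0],"turn":0},
  {"dp":[0,2,0],"turn":0},
  {"dp":[0,2,0],"turn":0},
])

```text
time_s: 12.03
tcp_pos: [0.5659, 0.1879, 0.0242]
ee_rot: [-0.002, 0.999, -0.052, 0.001]
contact_force: [1.1, 9.8, -1.2]
opening: 0.008
```

The board is firmly against the stop: no travel, and the force is up to 9.8 N. I back off, lift and look.

send_rows([
  {"dp":[0,-5,0],"turn":0},
  {"dp":[0,-12,0],"turn":0},
  {"dp":[0,-20,0],"turn":0},
  {"dp":[0,-20,-25],"turn":0},
  {"dp":[0,-20,-60],"turn":0},
  {"dp":[-20,-10,-95],"turn":0},
  {"dp":[-55,15,-125],"turn":0},
  {"dp":[-90,40,-150],"turn":0},
])

```text
time_s: 12.7
tcp_pos: [0.4856, 0.1632, 0.1656]
ee_rot: [-0.0, 0.999, -0.052, 0.001]
contact_force: [-1.4, 0.1, 1.0]
opening: 0.006
```

send_rows([
  {"dp":[-20,20,-10],"turn":0},
  {"dp":[-30,30,-20],"turn":0},
  {"dp":[-40,40,-20],"turn":0},
  {"dp":[-40,40,-20],"turn":0},
  {"dp":[-40,40,-20],"turn":0},
  {"dp":[-40,40,-20],"turn":0},
  {"dp":[-40,40,-20],"turn":0},
  {"dp":[-40,40,-20],"turn":0},
])

```text
time_s: 13.37
tcp_pos: [0.4422, 0.128, 0.1836]
ee_rot: [-0.0, 0.999, -0.052, -0.0]
contact_force: [0.2, 0.5, 0.3]
opening: 0.008
```

```bash
python3 -c "
from h import *
st()
snap('wrist','w8');snap('side','s8');snap('top','t8')
im=cv2.imread('pics/s8.png')[140:290,190:340];cv2.imwrite('pics/s8c.png',cv2.convertScaleAbs(cv2.resize(im,None,fx=4,fy=4,interpolation=cv2.INTER_CUBIC),alpha=1.4))
im=cv2.imread('pics/w8.png')[:260,100:500];cv2.imwrite('pics/w8c.png',cv2.resize(im,None,fx=2,fy=2,interpolation=cv2.INTER_CUBIC))"
```

```text
t 13.37 tcp [0.4422 0.128  0.1836] fence [-0.1669  0.0806] yaw -5.992095766705605 F [0.2 0.5 0.3]
```

View pics/w8c.png

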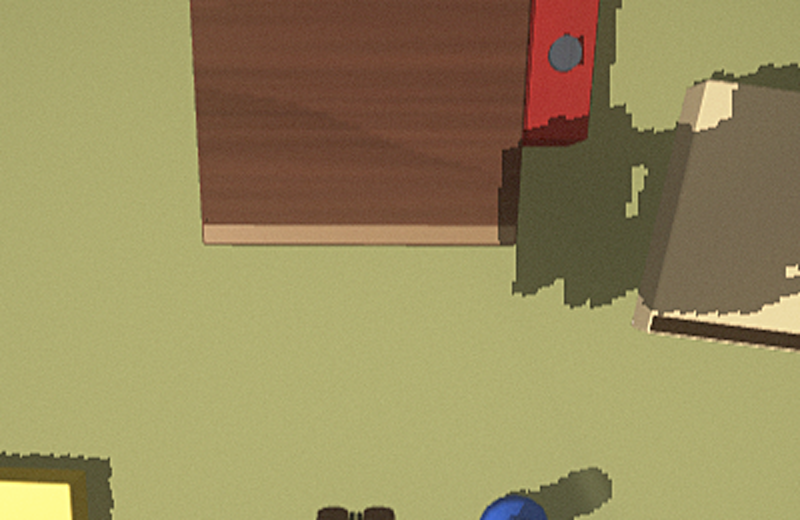

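View pics/s8c.png

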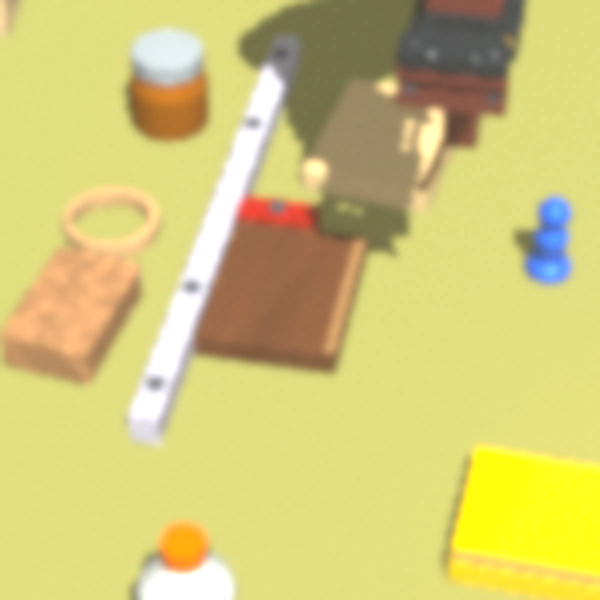

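The board's right end touches the stop ((525,140) in the crop) and the side view shows no gap. The rail contact is just out of the wrist view, so I shift forward and up for one more look.

send_rows([
  {"dp":[15,0,-10],"turn":0},
  {"dp":[30,0,-20],"turn":0},
  {"dp":[45,0,-30],"turn":0},
  {"dp":[50,0,-30],"turn":0},
  {"dp":[50,0,-30],"turn":0},
  {"dp":[50,0,-30],"turn":0},
  {"dp":[50,0,-30],"turn":0},
  {"dp":[50,0,-30],"turn":0},
])

```text
time_s: 14.18
tcp_pos: [0.4903, 0.1221, 0.2133]
ee_rot: [0.0, 0.999, -0.052, -0.001]
contact_force: [0.0, 1.1, -0.4]
opening: 0.003
```

```bash
python3 -c "
from h import *
st()
snap('wrist','w9');snap('top','t9')
im=cv2.imread('pics/w9.png')[:260,100:500];cv2.imwrite('pics/w9c.png',cv2.resize(im,None,fx=2,fy=2,interpolation=cv2.INTER_CUBIC))"
```

```text
t 14.18 tcp [0.4903 0.1221 0.2133] fence [-0.1184  0.0799] yaw -5.987971534858027 F [ 0.   1.1 -0.4]
```

View pics/w9c.png

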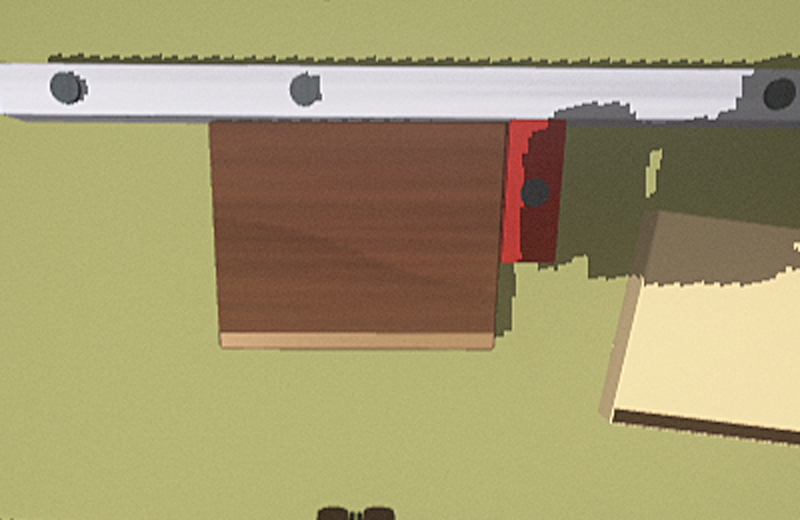

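View pics/t9.png

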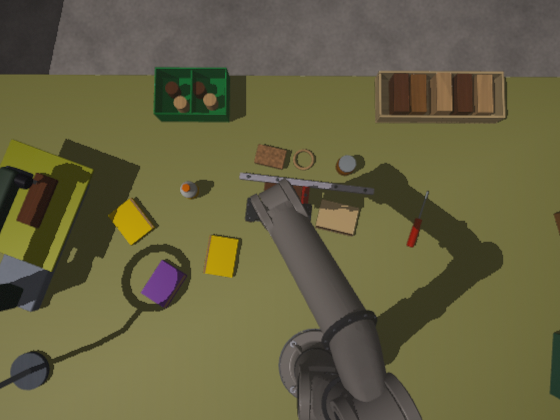

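```bash
python3 -c "
from m import *
g=lambda u,v:(100+u/2,v/2)
m('w9',[g(209.5,121.5),g(506,122),g(494,349),g(220,348.5)])
a,b=onz('w9',g(50,68-4),.025),onz('w9',g(740,68),.025); k=a-b; print('rail yaw rel',np.degrees(np.arctan2(-k[0],k[1])-FA))
order.hand_in()"
```

```text
[0.001  0.1435]
[0.0012 0.0152]
[-0.0977  0.0148]
[-0.0978  0.1439]
c [-0.0483  0.0794]
yaw rel 0.052359932194749235
yaw rel 0.03994583615403278
[np.float64(0.1282), np.float64(0.0988), np.float64(0.129), np.float64(0.0988)]
rail yaw rel -0.16006914686462395
the job is handed in; nothing more can be done
```

I pushed the walnut blank flush against the aluminium fence and up against the left side of the red stop, and handed the job in at about 14 s. The two open fingers squared it up and slid it to the fence. The closed fingers then slid it along to the stop, and it stayed flat on the bench throughout.

- **Contact:** At both the fence and the stop the board stopped moving while the force rose, to 5.6 N at the fence and 9.8 N at the stop.
- **Final position:** The last wrist picture shows no gap at either. It puts the board's centre at about x = −0.048 m, y = +0.079 m in the fence frame, with an angle error of about 0.2°. All three are within tolerance.
- **Accuracy:** Flush contact should read −0.050 and +0.077, so the picture is about 2 mm off, which is the stated calibration error. At the stop, the finger also ended 2 mm past where I had calculated contact, again about that size.
- **Other items:** The pale blank, figure, glue bottle and the rest look unmoved in the last pictures. I checked these by eye and did not measure them, and the arm partly covered the view from above.

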